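# Push the spacer row home and close the keeper

### The arm

A 7-joint arm with a two-finger parallel gripper is mounted at the origin on a cart in front of the work surface, level with it; the furniture and walls round the work are solid. World frame = base frame: x ahead of the robot, y to its left, z up, the work surface at z = 0. Lengths are in m, angles in rad, forces in N, time in s.
With the tool pointing down it reaches from about 0.425 to 0.875 m from the base axis. Payload 4.7 kg.
Tool frame: the origin (TCP) lies between the finger pads; the fingertips stand 14 mm ahead of it and the grasp point (between the pads) lies 5 mm behind it; z points along the fingers, y is the line along which they close (so a half turn about z gives the same grasp; the last joint's range is limited). The gripper opens to 87 mm and grips with 3 to 60 N. Pads are 19 mm wide; open, the fingers measure 117 mm over their backs; the gripper's body (75 mm by 190 mm) begins 51 mm behind the grasp point.
Start: joints at [1.16, 0.321, -0.07, 1.45, 0.023, 1.371, -0.057], TCP at [0.268, -0.592, 0.214] pointing down, gripper open.
Joint ranges: [-2.86, 2.86], [-0.3, 2.09], [-1.38, 1.24], [0.06, 2.45], [-1.56, 4.7], [0.09, 2.05], [-2.69, 2.69]. Speed limits (rad/s): [2.57, 2.57, 3.14, 3.14, 3.14, 3.14, 3.14].

### API

Orientations are given as a rotation vector (axis times angle).
In Python, from bench import ctrl gives the robot as it stands.
- The arm moves only by the tool step_arm, never from a script. Its argument "commands" is a list of rows, each an object with "travel": the shift along the tool's x, y, z in m, a list of three; "turn": the turn, a rotation vector about the tool's x, y, z in degrees, a list of three. A call has 1 to 5 rows; each row is the pose to reach, as a shift and turn from the pose commanded when the call began, along the tool's axes at that moment; what a row does not reach only later rows make up. A row lasts 1/10 s, in which the tool goes at most 50 mm and 8.59 degrees, less where a joint would pass 70% of its speed; a pose out of reach is approached as far as the arm can. A call with a gripper value outside its range is refused whole. "gripper" is the opening, from 0 (shut) to 1 (fully open), set as the call begins (left out, the last holds). The fingers move at their own pace and stop on an object; "force" is the grip in N (left out, the last holds). Time passes only in rows, so rows that repeat a pose let the fingers close. It gives the time, the measured TCP pose, the force, the opening and the grip force at its end, in the units of the state.
- ctrl.get_state(): the state, without advancing time (a new reading comes with each control period).
- ctrl.get_image(name): name is "side" or "top" or "wrist"; returns the picture (480x640x3 uint8, red, green, blue); there is no depth.
- ctrl.camera_model(name): a dict with "fx", "fy", "cx", "cy" (pixels), "k1" (the pictures are not rectified: a ray, as slopes to the right and down, at radius r is drawn at 1 + k1 r^2 times it, then the intrinsics apply), "R" (3x3) and "t" (3): a world point X has camera coordinates R X + t; the wrist camera has in their place "T_tool_cam" (4x4, takes a point from camera to tool coordinates, whose origin is the TCP and whose axes are the flange's). Camera axes: x right, y down, z forward; pixel columns grow to the right and rows downward; lengths in m; the calibration is good to about 2 mm. A picture is of the moment at which its call begins: read the wrist's pose just before it. camera_model takes no time and is no camera call.
- ctrl.close_job(): hands the job in; it is judged then, once.
The state is a dict: "time": time; "joint_positions": joint angles; "qd": joint speeds; "joint_torque": joint torques, N m; "position": TCP position; "tool_rot": TCP orientation; "ft_force": force on the tool from outside, world axes, zero at the start; "torque": the same for the moment, N m; "grip_width": opening from 0.0 (shut) to 1.0 (fully open); "grip_force": force on a finger pad.
Only numpy, scipy, OpenCV 4.12 (cv2) and the standard library are available. Lean on these libraries where they do the work, as an engineer would, in place of code of your own. Each camera call takes 0.05 s, during which the arm holds its last target. There are 200 camera calls.

### The job

Four spacer blocks stand touching in a row on the assembly rail, short of its end stop. With the fingertips only, gripping and lifting nothing, push the row from behind along the rail as one train, keeping it together, until it is fully home against the stop; then push the keeper arm round until it is fully closed across the rail behind the last block. Leave the spare block and everything else on the table as it stands.

Things in the scene. Friction and masses are not known exactly. Their poses are not given: they have to be found in the camera images.
- rail: Straight steel assembly rail fixed to the table, 320 x 64 mm. Origin: its centre, on the table surface; x along the rail towards the end stop, y to the left of that, z up. Channel floor 6 mm above the table, 42 mm wide between two side strips (y = 21 to 31 mm either side) that rise to 20 mm above the table; the blocks stand out above them. The end x = -160 mm is open.
- stop_face (a point): Middle of the end stop's face that the row must meet: rail x = +145 mm, y = 0, 26 mm above the table. The stop is an upright steel plate, 15 mm thick, its top 46 mm above the table. With the row home, block 1's origin is at rail x = 130 mm, block 4's at 40 mm and block 4's back face at 25 mm.
- block_1: Spacer block 1: plain aluminium block, 30 mm along the rail (its x), 40 mm across (its y), 40 mm high, with a 14 mm upright bore; loose, 60 to 130 g (the whole row takes under 6 N to push). Origin at the centre of its underside. The front of the row, nearest the end stop; at the start 60 to 120 mm short of it.
- block_2: Spacer block 2: plain aluminium block, 30 mm along the rail (its x), 40 mm across (its y), 40 mm high, with a 14 mm upright bore; loose, 60 to 130 g (the whole row takes under 6 N to push). Origin at the centre of its underside. Touches block 1 from behind at the start.
- block_3: Spacer block 3: plain aluminium block, 30 mm along the rail (its x), 40 mm across (its y), 40 mm high, with a 14 mm upright bore; loose, 60 to 130 g (the whole row takes under 6 N to push). Origin at the centre of its underside. Touches block 2 from behind at the start.
- block_4: Spacer block 4: plain aluminium block, 30 mm along the rail (its x), 40 mm across (its y), 40 mm high, with a 14 mm upright bore; loose, 60 to 130 g (the whole row takes under 6 N to push). Origin at the centre of its underside. The rear of the row, touching block 3; its back face (15 mm behind its origin, towards the rail's -x) is free to be pushed.
- keeper (a joint): Keeper: flat steel arm turning on an upright pin beside the rail. Angle t: 0 = fully closed, across the rail behind the row, at a fixed stop; grows as it opens, limit 2.5. The arm points along (-sin t, -cos t) in the rail's x, y; at 1.57 it lies alongside the rail. Starts at 1.6 to 2.3, stays where it is left, takes about 1 N at its tip to turn.
- keeper_pivot (a point): Axis of the keeper's pin, at mid-height of the arm, fixed to the rail at rail x = 18, y = +42 mm, 31.5 mm above the table. The arm is 8 mm thick, its sides are upright and reach from 22 to 42 mm above the table; closed, its front face stands 3 mm behind block 4's home position.
- keeper_tip (a point): Free end of the keeper arm, 66 mm from the pivot, mid-height of the arm.
- spare_block: Bystander, loose, to be left alone: a spare spacer block, the same as those of the row, standing alone on the table beside the rail, not part of the row. Origin at the centre of its underside.
- nut: Bystander, loose, to be left alone: a steel hex nut, 24 mm wide, 11 mm high. Origin at the centre of its underside.
- black_tape: Bystander, loose, to be left alone: a small roll of black tape lying flat, 60 mm across, 19 mm high. Origin at the centre of its underside.
- battery: Bystander, loose, to be left alone: an AA cell standing on end, 14 mm across, 51 mm high. Origin at the centre of its underside.
- nail_carton: Bystander, loose, to be left alone: a small carton, 61 x 90 mm, 51 mm high. Origin at the centre of its underside.

How it is judged:
On the way, in this order (a step that is already met when the one before it is completed fails the run):
1. all four blocks are home against the end stop while the keeper is still open (x of block_1 in the frame of rail above 0.1255 m and z of each of block_1, block_2, block_3, block_4 in the frame of rail below 0.01 m and x of block_2 in the frame of rail above 0.0955 m and x of block_3 in the frame of rail above 0.0655 m and x of block_4 in the frame of rail above 0.0355 m and value of joint keeper above 0.8 rad), for 0.2 s.
2. the keeper is closed behind the row (value of joint keeper below 0.08 rad), for 0.2 s.
At the end, for the whole second after the job is handed in: All four blocks sit on the rail floor in a closed row against the end stop (each within 4.5 mm of its home position along the rail), at rest, and the keeper is closed (within 0.08 rad of its stop) behind the last one (x of block_1 in the frame of rail above 0.1255 m and z of each of block_1, block_2, block_3, block_4 in the frame of rail below 0.01 m and x of block_2 in the frame of rail above 0.0955 m and x of block_3 in the frame of rail above 0.0655 m and x of block_4 in the frame of rail above 0.0355 m and value of joint keeper below 0.08 rad and linear speed of each of block_1, block_2, block_3, block_4 below 0.01 m/s); the robot touches nothing.
It fails at once if a spacer block of the row is lifted or tipped out of the rail (z of any of block_1, block_2, block_3, block_4 in the frame of rail above 0.016 m or angle between any of block_1, block_2, block_3, block_4's own z axis and vertical above 0.3 rad).
It fails at once if the row is pulled apart (gaps of more than 15 mm in all) (distance between block_1 and block_4 above 0.1055 m).
It fails at once if the spare block or another bystander is moved more than 20 mm or tipped (distance of any of spare_block, nut, black_tape, battery, nail_carton from where it was at the start of the episode above 0.02 m or angle between any of spare_block, nut, black_tape, battery, nail_carton's own z axis and vertical above 0.4 rad).
It also fails if it takes over 42 s, if anything falls off the work surface, if the arm or the gripper's body presses on something with over 40 N, if the wrist force passes 120 N, or if a joint passes its speed limit or range.

## Working session

There is one attempt and no reset: what is moved stays moved. The work goes in short steps, Python scripts to look and compute and a tool call to move; the robot and the scene stay as the last step left them, time stands still between calls to the robot, and variables do not carry over. Pictures are saved under pics/ and viewed, at most 10 in all, crops included, and the job is handed in when it is done.

Besides the shell and the picture viewer there is one more tool, called after "Emit:" as name([rows], argument=value, ...), one row to a line, values as JSON. step_arm: Moves the arm, as the interface text tells. Its arguments: {"type":"object","properties":{"commands":{"type":"array"},"gripper":{"type":"number"},"force":{"type":"number"}},"required":["commands"]}

```bash
ls; mkdir -p pics; python3 - <<'E'
from bench import ctrl
import cv2,json
for n in("top","side"):
    cv2.imwrite(f"pics/{n}0.png",ctrl.get_image(n)[:,:,::-1])
    m=ctrl.camera_model(n);print(n,m)
s=ctrl.get_state();print(s)
print(ctrl.camera_model("wrist"))
E
```

```text
pics
top {'fx': 557.4511957224854, 'fy': 557.4511957224854, 'cx': 320.0456306893817, 'cy': 228.43589156863064, 'k1': -0.10855163196993682, 'R': array([[ 0.02355638, -0.9996287 ,  0.01369553],
       [-0.99826181, -0.02426003, -0.0537104 ],
       [ 0.05402271, -0.0124065 , -0.99846263]]), 't': array([0.11102982, 0.6205351 , 0.85673229])}
side {'fx': 574.0933604592751, 'fy': 574.0933604592751, 'cx': 321.99783394780724, 'cy': 234.72003568586666, 'k1': -0.074999142120326, 'R': array([[-0.99924984,  0.03456856,  0.01745759],
       [ 0.00632744,  0.59046742, -0.80703667],
       [-0.03820624, -0.80632081, -0.5902432 ]]), 't': array([ 0.59263645, -0.05285947,  1.0091764 ])}
{'time': 0.1, 'joint_positions': array([ 1.16009845,  0.32178644, -0.07008758,  1.45155819,  0.02256348,
        1.37079412, -0.05688866]), 'qd': array([ 0.00031609, -0.00204995, -0.00029375, -0.00137051, -0.00023024,
       -0.00047656, -0.00071361]), 'joint_torque': array([ 1.63727095e-04, -4.92571235e+01, -4.05682828e-01, -3.13395488e+01,
       -6.41021482e-02,  3.95464129e-02,  9.96793415e-05]), 'position': array([ 0.2676461 , -0.59177538,  0.2129439 ]), 'tool_rot': array([-3.06931422e+00, -6.61958477e-01,  6.68227453e-04]), 'ft_force': array([-0.5506941 ,  0.68613369, -0.08591987]), 'torque': array([-0.05377444, -0.01408546,  0.00313867]), 'grip_force': 0.0, 'grip_width': 1.0015070424065322}
{'fx': 407.24729555209655, 'fy': 407.24729555209655, 'cx': 321.64110063654897, 'cy': 241.70753735218057, 'k1': -0.04452424745961307, 'T_tool_cam': array([[ 4.89702368e-04, -9.69902701e-01, -2.43492323e-01,
         6.69582730e-02],
       [ 9.99999742e-01,  6.02965795e-04, -3.90632076e-04,
         8.05310870e-04],
       [ 5.25692647e-04, -2.43492068e-01,  9.69902746e-01,
        -1.70209822e-01],
       [ 0.00000000e+00,  0.00000000e+00,  0.00000000e+00,
         1.00000000e+00]])}
```

View pics/top0.png

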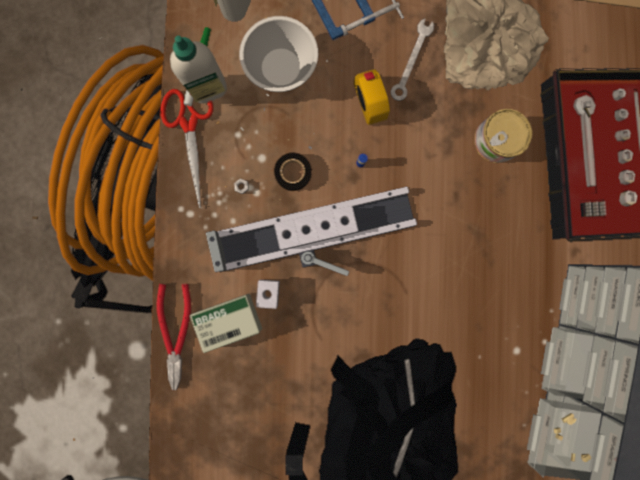

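View pics/side0.png

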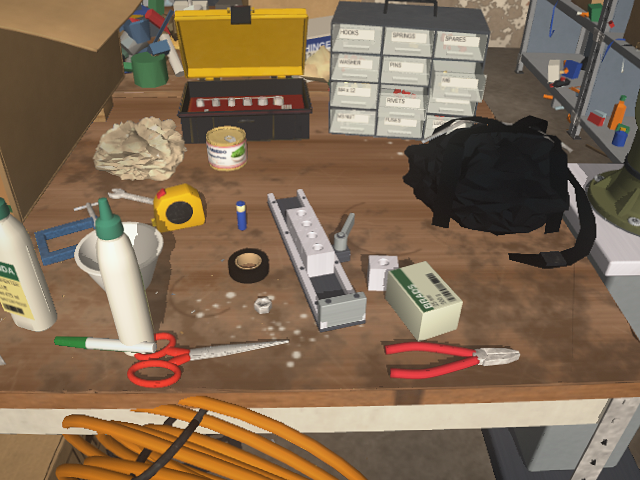

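The top view shows the rail from its stop at about (213,250) to its open end at about (413,205), with blocks at u 277–357. The keeper pivot is near (308,259) with its tip at about (347,273), and the spare block is at (267,295). I'll zoom in for corners.

```bash
python3 - <<'E'
import cv2
i=cv2.imread("pics/top0.png")
cv2.imwrite("pics/crop1.png",cv2.resize(i[170:320,195:435],None,fx=3.3333,fy=3.3333,interpolation=cv2.INTER_CUBIC))
E
```

```text
(no output)
```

View pics/crop1.png

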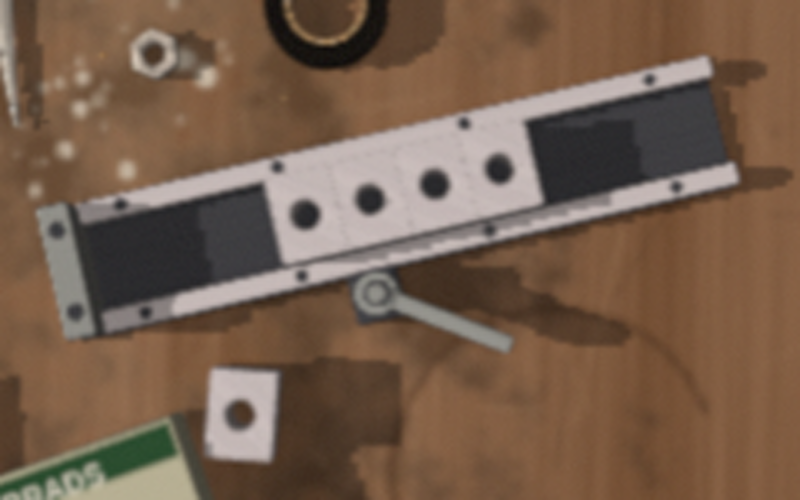

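The crop shows open-end strip corners (711,57) and (740,183), stop corners (37,210) and (68,340), bores at (305,214) to (499,168), pivot (376,293), tip (510,345). I'll cast rays at known heights and do a rigid 2D fit.

```bash
cat > h.py <<'E'
from bench import ctrl
import numpy as np,cv2
from scipy.spatial.transform import Rotation as Rn
def ray(m,u,v):
    K=np.array([[m["fx"],0,m["cx"]],[0,m["fy"],m["cy"]],[0,0,1]])
    p=cv2.undistortPoints(np.array([[[u,v]]],float),K,np.array([m["k1"],0,0,0,0.]))[0,0]
    return np.array([p[0],p[1],1.])
def onplane(m,u,v,z):
    d=m["R"].T@ray(m,u,v); o=-m["R"].T@m["t"]
    return o+d*(z-o[2])/d[2]
def wristm(s):
    m=dict(ctrl.camera_model("wrist")); T=np.eye(4); T[:3,:3]=Rn.from_rotvec(s["tool_rot"]).as_matrix(); T[:3,3]=s["position"]
    W=T@m["T_tool_cam"]; m["R"]=W[:3,:3].T; m["t"]=-m["R"]@W[:3,3]; return m
def proj(m,X):
    K=np.array([[m["fx"],0,m["cx"]],[0,m["fy"],m["cy"]],[0,0,1]])
    return cv2.projectPoints(np.array(X,float).reshape(-1,1,3),cv2.Rodrigues(m["R"])[0],m["t"],K,np.array([m["k1"],0,0,0,0.]))[0][:,0]
E
python3 - <<'E'
from h import *
m=ctrl.camera_model("top")
f=lambda p,z:onplane(m,195+p[0]*.3-.35,170+p[1]*.3-.35,z)[:2]
A=[((711,57),.02,(-160,-31)),((713,78),.02,(-160,-21)),((733,163),.02,(-160,21)),((740,183),.02,(-160,31)),((37,210),.046,(160,-31)),((68,340),.046,(160,31)),((376,293),.044,(18,42))]
W=np.array([f(p,z) for p,z,_ in A]);L=np.array([q for *_,q in A])/1e3
wc,lc=W.mean(0),L.mean(0);H=(L-lc).T@(W-wc);th=np.arctan2(H[0,1]-H[1,0],H[0,0]+H[1,1])
c,s=np.cos(th),np.sin(th);R=np.array([[c,-s],[s,c]]);t=wc-R@lc
print("th",th,np.degrees(th),"t",t);print("res mm",((W-(L@R.T+t))*1e3).round(1))
np.savez("rail.npz",R=R,t=t,th=th)
g=lambda p,z:((f(p,z)-t)@R*1e3).round(1)
for b in [(305,214),(370,199),(434,184),(499,168)]:print("bore",g(b,.046))
print("pivot",g((376,293),.042),"tip",g((510,345),.042),"spare",g((240,414),.04),"blk4 back",g((527,122),.046),g((545,203),.046))
print("tape",g((326,5),.019),"carton corner",g((178,415),.051))
for q in [(-160,0),(160,0),(18,42),(-70,0)]:print(q,R@np.array(q)/1e3+t)
E
```

```text
th 1.8256476968745423 104.60190790869032 t [0.61650796 0.13700824]
res mm [[-0.4 -0.8]
 [-0.6  0.6]
 [ 0.1  1.2]
 [ 0.4  0.3]
 [-0.7 -0.6]
 [ 0.8 -1. ]
 [ 0.4  0.3]]
bore [41.4 -0.6]
bore [11.2 -0.5]
bore [-18.6  -0.5]
bore [-49.1  -0.8]
pivot [18.3 41.6] tip [-35.6  78.5] spare [91.  80.9] blk4 back [-66.3 -18.3] [-65.7  19.4]
tape [ 10.5 -95.7] carton corner [117.2  74.6]
(-160, 0) [ 0.65684421 -0.01782388]
(160, 0) [0.5761717  0.29184037]
(18, 42) [0.5713267  0.14383859]
(-70, 0) [0.63415507 0.06926919]
```

The fit residuals are about 1 mm and the block spacing is 30 mm as given. Next, the heights of the tall furniture between the start pose and the rail.

```bash
python3 - <<'E'
from h import *
from scipy.optimize import least_squares
m=ctrl.camera_model("side");T=ctrl.camera_model("top")
def height(base,top):
    b=onplane(m,*base,0); r=least_squares(lambda z:proj(m,[[b[0],b[1],z[0]]])[0]-top,[.1]); return b.round(3),r.x.round(3)
print("cab",height((333,133),(333,28)),height((495,130),(488,30)))
print("toolbox lid",height((183,138),(178,10)),height((308,136),(306,12)))
for z in(0,.1,.2):
  print(z,"pack top view",[onplane(T,u,v,z)[:2].round(3) for u,v in((335,360),(415,340),(455,360))],"cab",[onplane(T,u,v,z)[:2].round(3) for u,v in((567,265),(530,460))])
print("pack side: bottom",onplane(m,440,225,0),"top@",[onplane(m,480,120,z).round(3) for z in(.1,.15,.2)])
E
```

```text
cab (array([ 0.56 , -0.282,  0.   ]), array([0.221])) (array([ 0.204, -0.301,  0.   ]), array([0.208]))
toolbox lid (array([ 0.873, -0.26 ,  0.   ]), array([0.258])) (array([ 0.613, -0.268,  0.   ]), array([0.255]))
0 pack top view [array([0.41 , 0.097]), array([ 0.444, -0.03 ]), array([ 0.413, -0.095])] cab [array([ 0.569, -0.28 ]), array([ 0.25 , -0.225])]
0.1 pack top view [array([0.429, 0.102]), array([ 0.459, -0.011]), array([ 0.431, -0.069])] cab [array([ 0.569, -0.233]), array([ 0.286, -0.184])]
0.2 pack top view [array([0.447, 0.106]), array([0.473, 0.008]), array([ 0.449, -0.043])] cab [array([ 0.569, -0.186]), array([ 0.322, -0.143])]
pack side: bottom [0.3996323 0.0579929 0.       ] top@ [array([ 0.299, -0.135,  0.1  ]), array([ 0.337, -0.026,  0.15 ]), array([0.374, 0.082, 0.2  ])]
```

```bash
cat > plan.py <<'E'
import sys
from h import *
r=np.load("rail.npz")
def plan(*targets):  # rail x mm, rail y mm, world z mm ; keeps tool y = -rail x
    s=ctrl.get_state(); Rt=Rn.from_rotvec(s["tool_rot"]).as_matrix(); p=s["position"]
    ex=-r["R"][:,1]; ey=-r["R"][:,0]
    G=np.array([[ex[0],ey[0],0],[ex[1],ey[1],0],[0,0,-1]])
    print("t",s["time"].__round__(2),"F",s["ft_force"].round(2),"rail",((p[:2]-r["t"])@r["R"]*1e3).round(1),"z",(p[2]*1e3).round(1),"turn",np.degrees(Rn.from_matrix(Rt.T@G).as_rotvec()).round(2))
    for x,y,z in targets:
        w=np.r_[r["R"]@np.array([x,y])/1e3+r["t"],z/1e3]
        print((x,y,z),"travel",(Rt.T@(w-p)).round(4))
if __name__=="__main__": plan(*[tuple(map(float,a.split(","))) for a in sys.argv[1:]])
E
python3 plan.py=0 2>/dev/null; python3 plan.py -- 2>/dev/null; python3 -c "
from plan import plan
plan((-110,0,365),(-110,0,200))"
```

```text
t 0.1 F [-0.55  0.69 -0.09] rail [-617.3  521.3] z 212.9 turn [-0.1   0.01  9.74]
(-110, 0, 365) travel [ 0.5996 -0.4121 -0.1514]
(-110, 0, 200) travel [ 0.5996 -0.4118  0.0136]
```

Emit:
step_arm([
  {"travel": [0,0,-0.05],"turn": [0,0,0]},
  {"travel": [0,0,-0.1],"turn": [0,0,0]},
  {"travel": [0,0,-0.15],"turn": [0,0,0]},
  {"travel": [0,0,-0.15],"turn": [0,0,0]},
], gripper=0, force=40)

```text
time: 0.5
position: [0.269, -0.5943, 0.3726]
tool_rot: [3.059, 0.66, 0.005]
ft_force: [-0.1, 0.1, 0.2]
grip_width: 0.722
grip_force: 0.0
```

Emit:
step_arm([
  {"travel": [0.04,-0.0275,0],"turn": [0,0,0]},
  {"travel": [0.08,-0.055,0],"turn": [0,0,0]},
  {"travel": [0.12,-0.0825,0],"turn": [0,0,0]},
  {"travel": [0.16,-0.11,0],"turn": [0,0,0]},
  {"travel": [0.2,-0.137,0],"turn": [0,0,0]},
])

```text
time: 1.0
position: [0.3942, -0.383, 0.3636]
tool_rot: [-3.071, -0.662, 0.001]
ft_force: [0.6, -0.4, -0.7]
grip_width: 0.266
grip_force: 0.0
```

Emit:
step_arm([
  {"travel": [0.04,-0.0275,0],"turn": [0,0,0]},
  {"travel": [0.08,-0.055,0],"turn": [0,0,0]},
  {"travel": [0.12,-0.0825,0],"turn": [0,0,0]},
  {"travel": [0.16,-0.11,0],"turn": [0,0,0]},
  {"travel": [0.2,-0.137,0],"turn": [0,0,0]},
])

```text
time: 1.5
position: [0.5199, -0.1759, 0.3637]
tool_rot: [3.071, 0.662, -0.0]
ft_force: [0.5, -0.7, -0.0]
grip_width: 0.008
grip_force: 0.0
```

Emit:
step_arm([
  {"travel": [0.04,-0.0275,0],"turn": [0,0,2]},
  {"travel": [0.08,-0.055,0],"turn": [0,0,4]},
  {"travel": [0.12,-0.0825,0],"turn": [0,0,6]},
  {"travel": [0.16,-0.11,0],"turn": [0,0,8]},
  {"travel": [0.2,-0.137,0],"turn": [0,0,9.7]},
])

```text
time: 2.0
position: [0.6458, 0.031, 0.3635]
tool_rot: [3.116, 0.397, -0.001]
ft_force: [0.5, -0.8, 0.4]
grip_width: 0.004
grip_force: 0.0
```

```bash
python3 -c "
from plan import plan
plan((-110,0,200),(-110,0,100),(-110,0,30))"
```

```text
t 2.0 F [ 0.54 -0.85  0.43] rail [-110.    -1.6] z 363.5 turn [ 0.01  0.03 -0.07]
(-110, 0, 200) travel [-0.0015  0.      0.1635]
(-110, 0, 100) travel [-0.0015 -0.      0.2635]
(-110, 0, 30) travel [-0.0014 -0.      0.3335]
```

Emit:
step_arm([
  {"travel": [-0.001,0,0.05],"turn": [0,0,0]},
  {"travel": [-0.001,0,0.1],"turn": [0,0,0]},
  {"travel": [-0.001,0,0.15],"turn": [0,0,0]},
  {"travel": [-0.001,0,0.2],"turn": [0,0,0]},
  {"travel": [-0.001,0,0.25],"turn": [0,0,0]},
])

```text
time: 2.5
position: [0.6436, 0.0291, 0.1116]
tool_rot: [3.116, 0.4, -0.001]
ft_force: [1.1, -0.0, -0.4]
grip_width: 0.005
grip_force: 0.0
```

```bash
python3 -c "
from plan import *
s=ctrl.get_state();im=ctrl.get_image('wrist')[:,:,::-1].copy();m=wristm(s)
L=lambda x,y,z:np.r_[r['R']@np.array([x,y])/1e3+r['t'],z/1e3]
P=[L(-160,-21,20),L(-160,21,20),L(-160,31,20),L(-64,-20,46),L(-64,20,46),L(-49,0,46),L(-110,0,6)]
for p in proj(m,P):
  print(p.round()); cv2.circle(im,tuple(int(v) for v in p),3,(0,0,255),1)
cv2.imwrite('pics/w1.png',im);plan((-110,0,30))"
```

```text
[396. 211.]
[393. 272.]
[392. 286.]
[241. 220.]
[244. 284.]
[217. 253.]
[319. 237.]
t 2.55 F [-3.88  0.87 -6.88] rail [-110.5    7. ] z 101.9 turn [-0.2   0.86  0.05]
(-110, 0, 30) travel [ 0.0081 -0.0002  0.0718]
```

View pics/w1.png

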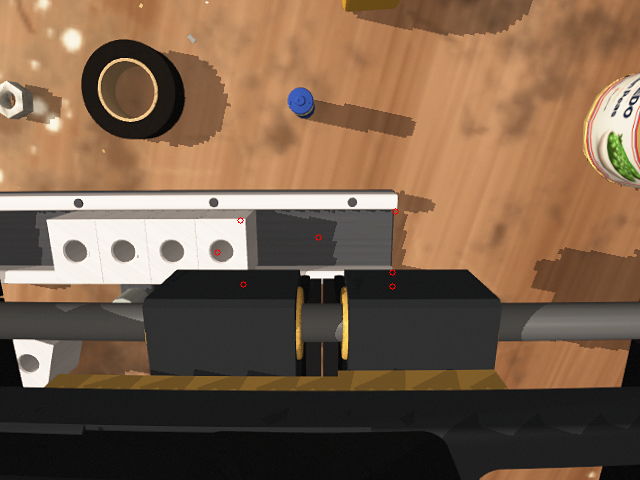

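The wrist view shows four bores at about (75–221, 250) and the channel free from u≈257 to 392, and my projections agree within about 3 px. The last reading looked disturbed, so I'll hold still and check.

Emit:
step_arm([
  {"travel": [0,0,0],"turn": [0,0,0]},
  {"travel": [0,0,0],"turn": [0,0,0]},
])

```text
time: 2.75
position: [0.6457, 0.0296, 0.1163]
tool_rot: [-3.116, -0.4, -0.005]
ft_force: [0.2, 0.0, 1.3]
grip_width: 0.003
grip_force: 0.0
```

```bash
python3 -c "
from plan import *
plan((-110,0,30));print(ctrl.get_state()['joint_torque'].round(2),ctrl.get_state()['joint_positions'].round(3))"
```

```text
t 2.75 F [0.22 0.03 1.3 ] rail [-111.3   -1.1] z 116.3 turn [ 0.02 -0.17  0.03]
(-110, 0, 30) travel [-0.0014 -0.0014  0.0863]
[ 2.100e-01 -4.621e+01 -5.810e+00 -2.713e+01 -1.000e-02  4.000e-02
  0.000e+00] [ 0.332  0.424 -0.537  1.568  0.227  1.209 -1.562]
```

It was only a braking oscillation, so I'll decelerate. Descending into the channel.

Emit:
step_arm([
  {"travel": [-0.001,-0.001,0.02],"turn": [0,0,0]},
  {"travel": [-0.001,-0.001,0.045],"turn": [0,0,0]},
  {"travel": [-0.001,-0.001,0.065],"turn": [0,0,0]},
  {"travel": [-0.001,-0.001,0.077],"turn": [0,0,0]},
  {"travel": [-0.001,-0.001,0.083],"turn": [0,0,0]},
])

```text
time: 3.25
position: [0.6445, 0.03, 0.0325]
tool_rot: [3.116, 0.4, 0.004]
ft_force: [-0.5, -0.3, -0.4]
grip_width: -0.0
grip_force: 0.0
```

Emit:
step_arm([
  {"travel": [0,0,0],"turn": [0,0,0]},
  {"travel": [0,0,0],"turn": [0,0,0]},
])

```text
time: 3.45
position: [0.6442, 0.0301, 0.0326]
tool_rot: [3.116, 0.4, 0.004]
ft_force: [-0.4, 0.6, -0.2]
grip_width: 0.003
grip_force: 0.0
```

```bash
python3 -c "
from plan import *
plan((-90,0,30),(-79,0,30),(10,0,30))"
```

```text
t 3.45 F [-0.36  0.59 -0.21] rail [-110.5    0.2] z 32.6 turn [ 0.04 -0.14  0.03]
(-90, 0, 30) travel [ 0.0002 -0.0205  0.0026]
(-79, 0, 30) travel [ 0.0002 -0.0315  0.0026]
(10, 0, 30) travel [ 0.0002 -0.1205  0.0025]
```

Emit:
step_arm([
  {"travel": [0,-0.006,0],"turn": [0,0,0]},
  {"travel": [0,-0.012,0],"turn": [0,0,0]},
  {"travel": [0,-0.018,0],"turn": [0,0,0]},
  {"travel": [0,-0.024,0],"turn": [0,0,0]},
  {"travel": [0,-0.03,0],"turn": [0,0,0]},
])

```text
time: 3.95
position: [0.6352, 0.0598, 0.031]
tool_rot: [3.116, 0.401, 0.0]
ft_force: [-1.0, -0.2, -1.0]
grip_width: 0.011
grip_force: 0.0
```

Emit:
step_arm([
  {"travel": [0,-0.005,0],"turn": [0,0,0]},
  {"travel": [0,-0.01,0],"turn": [0,0,0]},
  {"travel": [0,-0.015,0],"turn": [0,0,0]},
  {"travel": [0,-0.02,0],"turn": [0,0,0]},
  {"travel": [0,-0.025,0],"turn": [0,0,0]},
])

```text
time: 4.45
position: [0.6291, 0.0829, 0.0309]
tool_rot: [3.116, 0.399, 0.0]
ft_force: [0.9, -1.6, 0.3]
grip_width: 0.005
grip_force: 0.5
```

```bash
python3 -c "
from plan import *
plan((10,0,30))"
```

```text
t 4.45 F [ 0.93 -1.6   0.28] rail [-55.5   1.4] z 30.9 turn [ 0.03  0.   -0.  ]
(10, 0, 30) travel [ 0.0014 -0.0656  0.0009]
```

Emit:
step_arm([
  {"travel": [0,-0.006,0],"turn": [0,0,0]},
  {"travel": [0,-0.012,0],"turn": [0,0,0]},
  {"travel": [0.001,-0.018,0],"turn": [0,0,0]},
  {"travel": [0.001,-0.024,0],"turn": [0,0,0]},
  {"travel": [0.001,-0.03,0],"turn": [0,0,0]},
])

```text
time: 4.95
position: [0.6223, 0.1131, 0.0309]
tool_rot: [3.116, 0.401, -0.0]
ft_force: [0.4, -2.4, -0.7]
grip_width: 0.0
grip_force: 0.5
```

Emit:
step_arm([
  {"travel": [0,-0.006,0],"turn": [0,0,0]},
  {"travel": [0,-0.011,0],"turn": [0,0,0]},
  {"travel": [0,-0.016,0],"turn": [0,0,0]},
  {"travel": [0,-0.02,0],"turn": [0,0,0]},
  {"travel": [0,-0.023,0],"turn": [0,0,0]},
])

```text
time: 5.45
position: [0.6164, 0.1352, 0.0309]
tool_rot: [-3.116, -0.401, 0.0]
ft_force: [1.4, -3.0, -0.2]
grip_width: 0.004
grip_force: 0.9
```

```bash
python3 -c "
from plan import *
s=ctrl.get_state();im=ctrl.get_image('wrist')[:,:,::-1].copy();m=wristm(s)
cv2.imwrite('pics/w2.png',im);plan((10,0,30))"
```

```text
t 5.5 F [-0.29 -0.97 -0.2 ] rail [-1.   0.5] z 30.9 turn [-0.03  0.    0.09]
(10, 0, 30) travel [ 0.0005 -0.011   0.0009]
```

View pics/w2.png

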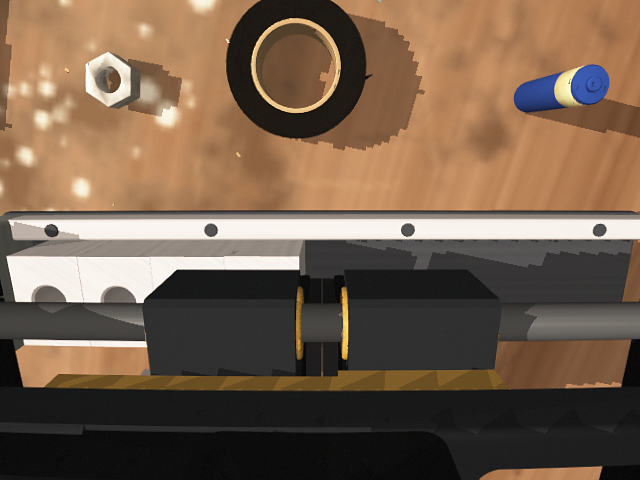

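The wrist view shows the row together, with its back edge at u≈305 and its front near the stop at the left edge. I'll creep in until the force rises.

Emit:
step_arm([
  {"travel": [0,-0.002,0],"turn": [0,0,0]},
  {"travel": [0,-0.004,0],"turn": [0,0,0]},
  {"travel": [0,-0.006,0],"turn": [0,0,0]},
  {"travel": [0,-0.008,0],"turn": [0,0,0]},
  {"travel": [0,-0.01,0],"turn": [0,0,0]},
])

```text
time: 6.0
position: [0.614, 0.1445, 0.0309]
tool_rot: [3.116, 0.4, -0.0]
ft_force: [0.1, -2.3, -0.5]
grip_width: 0.007
grip_force: 1.4
```

Emit:
step_arm([
  {"travel": [0,-0.001,0],"turn": [0,0,0]},
  {"travel": [0,-0.002,0],"turn": [0,0,0]},
])

```text
time: 6.2
position: [0.6135, 0.1464, 0.0309]
tool_rot: [3.116, 0.4, -0.0]
ft_force: [-0.1, -1.4, -0.6]
grip_width: 0.006
grip_force: 1.2
```

```bash
python3 -c "
from plan import *
plan((10,0,30))"
```

```text
t 6.2 F [-0.12 -1.4  -0.59] rail [9.8 0.5] z 30.9 turn [0.01 0.01 0.04]
(10, 0, 30) travel [ 0.0005 -0.0002  0.0009]
```

Not at the stop yet; I'll continue in 1 mm steps.

Emit:
step_arm([
  {"travel": [0,-0.001,0],"turn": [0,0,0]},
  {"travel": [0,-0.002,0],"turn": [0,0,0]},
])

```text
time: 6.4
position: [0.6131, 0.1482, 0.0309]
tool_rot: [3.116, 0.4, -0.0]
ft_force: [-0.3, -1.9, 0.6]
grip_width: 0.002
grip_force: 1.3
```

Emit:
step_arm([
  {"travel": [0,-0.001,0],"turn": [0,0,0]},
  {"travel": [0,-0.002,0],"turn": [0,0,0]},
])

```text
time: 6.6
position: [0.6125, 0.1501, 0.0309]
tool_rot: [3.116, 0.4, -0.0]
ft_force: [-0.1, -2.2, 0.7]
grip_width: 0.006
grip_force: 1.2
```

Emit:
step_arm([
  {"travel": [0,-0.001,0],"turn": [0,0,0]},
  {"travel": [0,-0.002,0],"turn": [0,0,0]},
])

```text
time: 6.8
position: [0.6122, 0.1514, 0.0309]
tool_rot: [3.115, 0.4, -0.0]
ft_force: [0.5, -4.3, 0.7]
grip_width: -0.0
grip_force: 2.5
```

Emit:
step_arm([
  {"travel": [0,-0.001,0],"turn": [0,0,0]},
  {"travel": [0,-0.002,0],"turn": [0,0,0]},
])

```text
time: 7.0
position: [0.6122, 0.1514, 0.031]
tool_rot: [3.113, 0.398, 0.0]
ft_force: [1.1, -7.3, 0.8]
grip_width: 0.003
grip_force: 3.9
```

Emit:
step_arm([
  {"travel": [0,0,0],"turn": [0,0,0]},
  {"travel": [0,0,0],"turn": [0,0,0]},
  {"travel": [0,0,0],"turn": [0,0,0]},
])

```text
time: 7.3
position: [0.6122, 0.1515, 0.0309]
tool_rot: [3.113, 0.397, -0.0]
ft_force: [1.7, -6.3, 1.0]
grip_width: 0.005
grip_force: 3.3
```

```bash
python3 -c "
from plan import *
plan((0,0,30))
im=ctrl.get_image('side')[:,:,::-1]
cv2.imwrite('pics/s2.png',cv2.resize(im[180:340,240:440],None,fx=3,fy=3,interpolation=cv2.INTER_CUBIC))"
```

```text
t 7.3 F [ 1.73 -6.28  0.97] rail [15.1  0.6] z 30.9 turn [ 0.18  0.03 -0.05]
(0, 0, 30) travel [0.0006 0.0151 0.001 ]
```

View pics/s2.png

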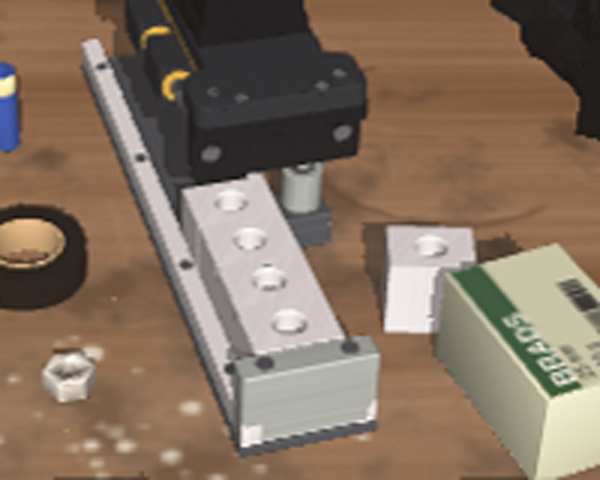

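The row is against the stop with all four bores closed up and the push force steady at 6–7 N; fingers' half thickness is about 10 mm. I'll back off, rise, and work out the keeper path.

Emit:
step_arm([
  {"travel": [0,0.004,0],"turn": [0,0,0]},
  {"travel": [0,0.01,0],"turn": [0,0,0]},
  {"travel": [0,0.018,-0.015],"turn": [0,0,0]},
  {"travel": [0,0.022,-0.04],"turn": [0,0,0]},
  {"travel": [0,0.024,-0.06],"turn": [0,0,0]},
])

```text
time: 7.85
position: [0.6184, 0.1307, 0.0931]
tool_rot: [-3.115, -0.4, -0.002]
ft_force: [0.7, -0.7, 0.6]
grip_width: 0.008
grip_force: 0.0
```

```bash
python3 -c "
from plan import *
from math import sin,cos
c=[]
for k,(t,pre) in enumerate([(2.17,14),(2.17,0)]+[(t,-1) for t in(1.9,1.65,1.5,1.3,1.1,.9,.7,.5,.3,.15,0)]):
  d=np.array([-sin(t),-cos(t)]);n=np.array([cos(t),-sin(t)]);h=10*abs(n[0])+9.5*abs(n[1])
  x=np.array([18,42])+48*d-n*(4+h+pre);c.append((round(x[0],1),round(x[1],1),40))
plan((c[0][0],c[0][1],90),*c)"
```

```text
t 7.85 F [ 0.67 -0.69  0.56] rail [-6.6 -0.2] z 93.1 turn [-0.03 -0.09  0.02]
(np.float64(-3.9), np.float64(95.1), 90) travel [-0.0953 -0.0027  0.003 ]
(np.float64(-3.9), np.float64(95.1), 40) travel [-0.0954 -0.0027  0.053 ]
(np.float64(-11.8), np.float64(83.5), 40) travel [-0.0838  0.0052  0.053 ]
(np.float64(-22.5), np.float64(71.9), 40) travel [-0.0722  0.0159  0.053 ]
(np.float64(-28.8), np.float64(59.0), 40) travel [-0.0593  0.0223  0.053 ]
(np.float64(-30.8), np.float64(51.8), 40) travel [-0.0521  0.0243  0.053 ]
(np.float64(-32.2), np.float64(43.4), 40) travel [-0.0437  0.0257  0.0531]
(np.float64(-32.0), np.float64(34.5), 40) travel [-0.0348  0.0255  0.0531]
(np.float64(-30.0), np.float64(25.2), 40) travel [-0.0255  0.0235  0.0531]
(np.float64(-25.7), np.float64(16.1), 40) travel [-0.0164  0.0192  0.0531]
(np.float64(-19.3), np.float64(7.7), 40) travel [-0.008   0.0128  0.0531]
(np.float64(-10.9), np.float64(0.7), 40) travel [-0.001   0.0044  0.0531]
(np.float64(-3.3), np.float64(-3.3), 40) travel [ 0.003  -0.0032  0.0531]
(np.float64(5.0), np.float64(-6.0), 40) travel [ 0.0057 -0.0115  0.0532]
```

Emit:
step_arm([
  {"travel": [-0.02,0,0],"turn": [0,0,0]},
  {"travel": [-0.045,0,0],"turn": [0,0,0]},
  {"travel": [-0.07,-0.002,0],"turn": [0,0,0]},
  {"travel": [-0.088,-0.003,0],"turn": [0,0,0]},
  {"travel": [-0.096,-0.003,0],"turn": [0,0,0]},
])

```text
time: 8.35
position: [0.523, 0.1096, 0.092]
tool_rot: [3.115, 0.401, 0.001]
ft_force: [-0.6, -0.3, 1.0]
grip_width: 0.004
grip_force: 0.0
```

Emit:
step_arm([
  {"travel": [0,0,0.01],"turn": [0,0,0]},
  {"travel": [0,0,0.025],"turn": [0,0,0]},
  {"travel": [0,0,0.04],"turn": [0,0,0]},
  {"travel": [0,0,0.05],"turn": [0,0,0]},
  {"travel": [0,0,0.053],"turn": [0,0,0]},
])

```text
time: 8.85
position: [0.5228, 0.1095, 0.0355]
tool_rot: [-3.115, -0.401, 0.006]
ft_force: [0.6, 0.0, 0.5]
grip_width: 0.01
grip_force: 0.0
```

```bash
python3 -c "
from plan import *
plan((-11.8,83.5,40),(-22.5,71.9,40),(-28.8,59,40),(-30.8,51.8,40))"
```

```text
t 8.85 F [0.63 0.05 0.53] rail [-3.  97.7] z 35.5 turn [-0.07  0.21  0.06]
(-11.8, 83.5, 40) travel [ 0.0141  0.0088 -0.0046]
(-22.5, 71.9, 40) travel [ 0.0257  0.0195 -0.0046]
(-28.8, 59, 40) travel [ 0.0386  0.0258 -0.0047]
(-30.8, 51.8, 40) travel [ 0.0458  0.0278 -0.0047]
```

Emit:
step_arm([
  {"travel": [0.004,0.003,-0.002],"turn": [0,0,0]},
  {"travel": [0.01,0.006,-0.003],"turn": [0,0,0]},
  {"travel": [0.016,0.01,-0.003],"turn": [0,0,0]},
  {"travel": [0.021,0.015,-0.003],"turn": [0,0,0]},
  {"travel": [0.0255,0.0195,-0.003],"turn": [0,0,0]},
])

```text
time: 9.35
position: [0.5547, 0.0966, 0.0413]
tool_rot: [3.116, 0.4, 0.001]
ft_force: [-0.4, 0.7, 0.5]
grip_width: 0.005
grip_force: 0.0
```

```bash
python3 -c "
from plan import *
plan((-28.8,59,40),(-30.8,51.8,40),(-32.2,43.4,40),(-32,34.5,40),(-30,25.2,40))"
```

```text
t 9.35 F [-0.38  0.7   0.54] rail [-23.6  70. ] z 41.3 turn [ 0.02 -0.04  0.01]
(-28.8, 59, 40) travel [0.011  0.0052 0.0013]
(-30.8, 51.8, 40) travel [0.0182 0.0072 0.0013]
(-32.2, 43.4, 40) travel [0.0266 0.0086 0.0013]
(-32, 34.5, 40) travel [0.0355 0.0084 0.0013]
(-30, 25.2, 40) travel [0.0448 0.0065 0.0013]
```

Emit:
step_arm([
  {"travel": [0.006,0.003,0.001],"turn": [0,0,0]},
  {"travel": [0.011,0.0052,0.001],"turn": [0,0,0]},
  {"travel": [0.018,0.007,0.001],"turn": [0,0,0]},
  {"travel": [0.0265,0.0085,0.001],"turn": [0,0,0]},
  {"travel": [0.034,0.0085,0.001],"turn": [0,0,0]},
])

```text
time: 9.85
position: [0.5895, 0.0974, 0.04]
tool_rot: [3.116, 0.4, 0.0]
ft_force: [-0.7, -0.3, 1.1]
grip_width: 0.006
grip_force: 0.0
```

```bash
python3 -c "
from plan import *
cv2.imwrite('pics/w3.png',ctrl.get_image('wrist')[:,:,::-1]);cv2.imwrite('pics/s3.png',cv2.resize(ctrl.get_image('side')[180:340,240:440,::-1],None,fx=3,fy=3))
plan((-30,25.2,40),(-25.7,16.1,40),(-19.3,7.7,40),(-10.9,.7,40),(-3.3,-3.3,40),(5,-6,40))"
```

```text
t 9.95 F [0.25 0.39 0.31] rail [-31.   35.7] z 40.0 turn [-0.03 -0.05  0.05]
(-30, 25.2, 40) travel [ 0.0105 -0.001   0.    ]
(-25.7, 16.1, 40) travel [ 0.0196 -0.0053  0.    ]
(-19.3, 7.7, 40) travel [ 0.028  -0.0117  0.    ]
(-10.9, 0.7, 40) travel [ 0.035  -0.0201  0.    ]
(-3.3, -3.3, 40) travel [ 0.039  -0.0277  0.    ]
(5, -6, 40) travel [ 0.0417 -0.036   0.0001]
```

View pics/s3.png

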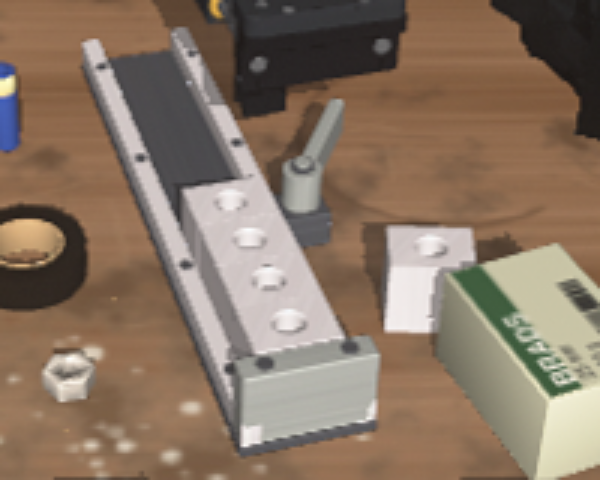

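The side crop shows the keeper arm still pointing open, tip at about (340,105), with the gripper beyond it. I'll check positions before moving further.

```bash
python3 -c "
from plan import *
m=ctrl.camera_model('side')
L=lambda x,y,z:np.r_[r['R']@np.array([x,y])/1e3+r['t'],z/1e3]
c=lambda p:((p-[240,180])*3).round()
print('tip corners',c(proj(m,[L(-21,26,26),L(-21,45,26),L(-41,36,26),L(-21,36,90)])),'pivot',c(proj(m,[L(18,42,42)])),'keepertip 2.17',c(proj(m,[L(-35.6,78.5,42)])))
g=lambda u,v,z:((onplane(m,240+u/3,180+v/3,z)[:2]-r['t'])@r['R']*1e3).round(1)
print('pivot',g(303,162,42),'tip seen',g(338,102,42),g(338,102,31))
a=np.array(ctrl.get_image('top'))[:,:,::-1]
cv2.imwrite('pics/t3.png',cv2.resize(a[170:320,195:435],None,fx=3.3333,fy=3.3333,interpolation=cv2.INTER_CUBIC))
"
```

```text
tip corners [[247. 154.]
 [283. 149.]
 [255. 130.]
 [269.  46.]] pivot [[302. 168.]] keepertip 2.17 [[336.  98.]]
pivot [ 54321.2 -19355.1] tip seen [ 58089.4 -22171.5] [ 42851.9 -16338.4]
```

View pics/w3.png

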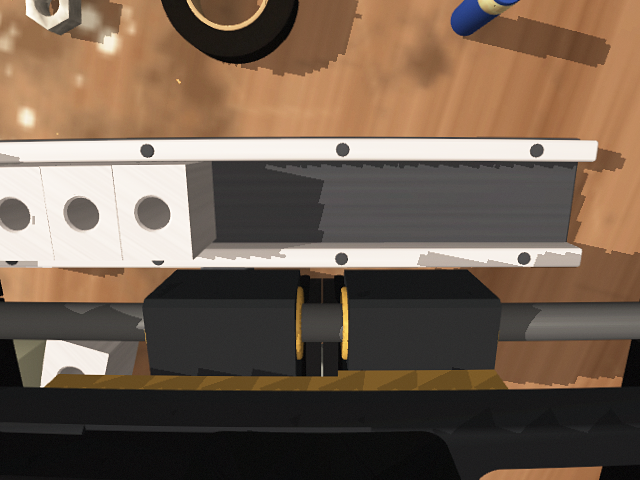

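View pics/t3.png

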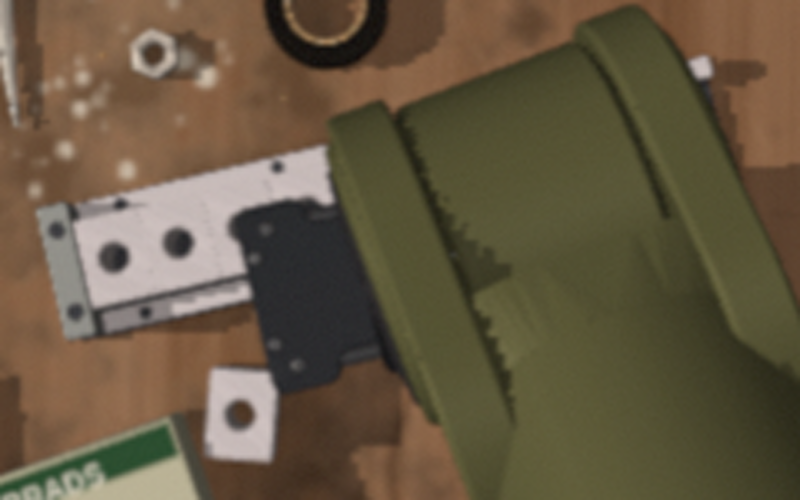

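Nine pictures viewed so far, so I'll check the fingertip's place numerically: side-view pixel profiles against the predicted tip.

```bash
python3 -c "
from plan import *
m=ctrl.camera_model('side')
g=lambda u,v,z:((onplane(m,240+u/3,180+v/3,z)[:2]-r['t'])@r['R']*1e3).round(1)
print('pivot',g(303,162,.042),'tip seen',g(338,102,.042))
L=lambda x,y,z:np.r_[r['R']@np.array([x,y])/1e3+r['t'],z/1e3]
for z in (26,35,45,55,65,75): print(z,proj(m,[L(-21,26,z),L(-21,45,z)]).round(1).tolist())
im=ctrl.get_image('side')
for u in(322,326,328,331,334): print(u,im[203:236,u].astype(int).mean(1).round().astype(int).tolist())
s=ctrl.get_state();w=wristm(s);T=Rn.from_rotvec(s['tool_rot']).as_matrix()
for zz in(14,0,-20,-40): print(zz,proj(w,[s['position']+T@np.array(p)/1e3 for p in((9.5,-10,zz),(9.5,10,zz),(-9.5,10,zz))]).round().tolist())
W=ctrl.get_image('wrist').astype(int).mean(2)
for v in range(264,380,8): print(v,W[v,292:352:3].round().astype(int).tolist())
print(s['grip_width'],s['position'])
"
```

```text
pivot [13.5 44.1] tip seen [-32.   78.1]
26 [[322.5, 231.4], [334.2, 229.6]]
35 [[322.6, 226.7], [334.4, 224.8]]
45 [[322.7, 221.3], [334.6, 219.4]]
55 [[322.8, 215.8], [334.8, 214.0]]
65 [[322.9, 210.3], [335.0, 208.5]]
75 [[323.0, 204.7], [335.2, 202.9]]
322 [39, 38, 38, 38, 38, 39, 40, 36, 32, 35, 34, 35, 36, 38, 39, 41, 66, 105, 110, 107, 106, 100, 94, 95, 105, 151, 166, 194, 202, 203, 203, 204, 204]
326 [93, 50, 36, 36, 36, 37, 36, 35, 33, 37, 39, 39, 39, 39, 38, 46, 101, 110, 109, 107, 107, 100, 98, 99, 97, 98, 98, 98, 104, 104, 100, 100, 111]
328 [74, 40, 37, 37, 38, 39, 37, 33, 32, 38, 39, 39, 39, 39, 39, 63, 102, 110, 108, 106, 108, 98, 92, 92, 89, 92, 96, 100, 104, 101, 96, 86, 89]
331 [38, 37, 38, 38, 38, 40, 35, 37, 38, 37, 38, 39, 38, 37, 58, 107, 109, 109, 107, 105, 105, 100, 95, 91, 86, 87, 90, 97, 103, 90, 70, 70, 71]
334 [38, 38, 38, 38, 39, 38, 33, 34, 37, 38, 38, 37, 38, 36, 67, 107, 109, 109, 109, 107, 109, 106, 105, 104, 95, 91, 94, 90, 78, 75, 69, 100, 119]
14 [[299.0, 265.0], [342.0, 265.0], [341.0, 302.0]]
0 [[298.0, 274.0], [343.0, 274.0], [342.0, 314.0]]
-20
[... 774 characters left out ...]
65, 66, 68, 68, 67, 66, 68, 175, 181, 43]
328 [47, 35, 122, 65, 69, 67, 68, 67, 67, 69, 69, 67, 67, 69, 67, 68, 68, 176, 189, 42]
336 [46, 32, 113, 65, 62, 64, 64, 64, 62, 63, 62, 62, 64, 63, 62, 62, 61, 157, 179, 43]
344 [45, 15, 108, 65, 13, 28, 28, 28, 29, 28, 51, 26, 29, 30, 30, 30, 30, 182, 174, 45]
352 [46, 25, 102, 73, 6, 29, 29, 27, 29, 28, 67, 28, 28, 29, 29, 29, 1, 166, 165, 46]
360 [47, 30, 12, 14, 8, 29, 29, 28, 29, 27, 81, 29, 30, 28, 29, 28, 8, 11, 20, 49]
368 [49, 36, 18, 15, 9, 28, 26, 27, 29, 26, 164, 28, 29, 29, 29, 29, 7, 18, 16, 46]
376 [63, 63, 59, 59, 57, 63, 60, 53, 52, 53, 136, 51, 53, 53, 50, 62, 84, 85, 86, 85]
0.012253991021571145 [0.58852397 0.09780785 0.03975303]
```

The fingertip really ends about 6 mm above the TCP (z≈46), some 20 mm short of the spec when shut. It passed over the keeper without touching it. I'll go back up and over, descend lower outside the keeper, and check the tip again.

Emit:
step_arm([
  {"travel": [0,0,-0.015],"turn": [0,0,0]},
  {"travel": [0,0,-0.035],"turn": [0,0,0]},
  {"travel": [-0.015,-0.005,-0.045],"turn": [0,0,0]},
  {"travel": [-0.035,-0.015,-0.045],"turn": [0,0,0]},
  {"travel": [-0.052,-0.023,-0.045],"turn": [0,0,0]},
])

```text
time: 10.6
position: [0.5321, 0.1069, 0.0866]
tool_rot: [3.116, 0.4, 0.003]
ft_force: [0.4, 0.4, 0.0]
grip_width: 0.005
grip_force: 0.0
```

Emit:
step_arm([
  {"travel": [-0.008,-0.004,0.01],"turn": [0,0,0]},
  {"travel": [-0.01,-0.004,0.03],"turn": [0,0,0]},
  {"travel": [-0.01,-0.004,0.05],"turn": [0,0,0]},
  {"travel": [-0.01,-0.004,0.06],"turn": [0,0,0]},
  {"travel": [-0.01,-0.004,0.062],"turn": [0,0,0]},
])

```text
time: 11.1
position: [0.521, 0.1076, 0.0217]
tool_rot: [-3.116, -0.4, 0.004]
ft_force: [0.0, -0.5, -0.0]
grip_width: 0.008
grip_force: 0.0
```

Emit:
step_arm([
  {"travel": [0,0,0],"turn": [0,0,0]},
  {"travel": [0,0,0],"turn": [0,0,0]},
])

```text
time: 11.3
position: [0.5227, 0.1081, 0.0237]
tool_rot: [-3.116, -0.4, -0.002]
ft_force: [0.6, -0.7, -0.3]
grip_width: 0.004
grip_force: 0.0
```

```bash
python3 -c "
from plan import *
plan((-4,95,22))
m=ctrl.camera_model('side');s=ctrl.get_state();T=Rn.from_rotvec(s['tool_rot']).as_matrix()
im=ctrl.get_image('side')
for zz in(14,5,-5,-15):print(zz,proj(m,[s['position']+T@np.array(p)/1e3 for p in((9.5,-10,zz),(-9.5,-10,zz),(0,-10,zz))]).round(1).tolist())
c=proj(m,[s['position']])[0].astype(int)
print(c)
for u in range(c[0]-8,c[0]+9,3): print(u,im[c[1]-16:c[1]+22,u].astype(int).mean(1).round().astype(int).tolist())
"
```

```text
t 11.3 F [ 0.62 -0.7  -0.33] rail [-4.3 98.1] z 23.7 turn [ 0.01 -0.08  0.04]
(-4, 95, 22) travel [ 0.0031 -0.0003  0.0017]
14 [[366.0, 243.5], [377.5, 241.6], [371.8, 242.6]]
5 [[366.4, 238.8], [378.0, 236.9], [372.2, 237.9]]
-5 [[366.8, 233.6], [378.5, 231.7], [372.7, 232.6]]
-15 [[367.3, 228.2], [379.0, 226.4], [373.1, 227.3]]
[370 231]
362 [57, 56, 55, 58, 50, 48, 49, 51, 43, 40, 42, 67, 75, 72, 74, 76, 109, 111, 109, 114, 114, 110, 104, 97, 94, 94, 94, 98, 104, 104, 109, 114, 119, 109, 96, 105, 111, 111]
365 [36, 34, 34, 35, 33, 33, 35, 34, 33, 34, 37, 35, 35, 40, 47, 49, 91, 104, 103, 106, 111, 111, 108, 103, 101, 103, 103, 104, 109, 113, 115, 114, 121, 119, 109, 98, 108, 115]
368 [31, 31, 32, 33, 32, 31, 33, 33, 33, 32, 38, 41, 40, 41, 38, 37, 100, 104, 105, 107, 107, 107, 109, 109, 110, 114, 115, 115, 117, 116, 115, 116, 123, 120, 120, 113, 104, 109]
371 [34, 36, 36, 35, 41, 53, 43, 37, 38, 36, 38, 38, 40, 40, 37, 63, 106, 110, 114, 115, 117, 116, 119, 117, 117, 116, 114, 115, 117, 117, 116, 118, 123, 121, 119, 123, 115, 105]
374 [55, 70, 54, 40, 38, 40, 40, 40, 40, 38, 39, 39, 40, 37, 36, 107, 115, 113, 116, 114, 116, 115, 117, 115, 114, 114, 115, 116, 117, 117, 117, 117, 121, 119, 119, 124, 125, 110]
377 [111, 110, 106, 57, 32, 35, 36, 37, 37, 38, 39, 39, 39, 37, 64, 108, 112, 110, 114, 114, 116, 116, 116, 110, 110, 113, 115, 115, 116, 117, 117, 118, 120, 120, 119, 122, 122, 109]
```

The tip is now at about z = 31. I'll lower 4 mm more and push along the arc.

Emit:
step_arm([
  {"travel": [0.006,0.003,0.004],"turn": [0,0,0]},
  {"travel": [0.011,0.006,0.004],"turn": [0,0,0]},
  {"travel": [0.016,0.01,0.004],"turn": [0,0,0]},
  {"travel": [0.021,0.014,0.004],"turn": [0,0,0]},
  {"travel": [0.026,0.018,0.004],"turn": [0,0,0]},
])

```text
time: 11.85
position: [0.5518, 0.0971, 0.0188]
tool_rot: [-3.116, -0.4, 0.001]
ft_force: [-1.1, 0.4, -0.3]
grip_width: 0.006
grip_force: 0.6
```

```bash
python3 -c "
from plan import *
plan((-28.8,59,19),(-30.8,51.8,19))
m=ctrl.camera_model('side');im=ctrl.get_image('side');hsv=cv2.cvtColor(im,cv2.COLOR_RGB2HSV)
# keeper grey: low saturation mid value
mk=((hsv[...,1]<45)&(hsv[...,2]>110)&(hsv[...,2]<215)).astype(np.uint8)
L=lambda x,y,z:np.r_[r['R']@np.array([x,y])/1e3+r['t'],z/1e3]
for t in np.arange(0,2.4,.2):
  p=proj(m,[L(18-q*np.sin(t),42-q*np.cos(t),42) for q in range(25,64,3)]).round().astype(int)
  print(round(t,1),mk[p[:,1],p[:,0]].mean().round(2))
"
```

```text
t 11.85 F [-1.1   0.43 -0.32] rail [-22.3  72.6] z 18.8 turn [-0.02  0.03  0.04]
(-28.8, 59, 19) travel [ 0.0136  0.0065 -0.0002]
(-30.8, 51.8, 19) travel [ 0.0208  0.0085 -0.0002]
0.0 0.85
0.2 0.15
0.4 0.38
0.6 0.46
0.8 0.54
1.0 0.54
1.2 0.08
1.4 0.0
1.6 0.0
1.8 0.31
2.0 0.08
2.2 0.0
```

In contact, with the keeper turning (about 1.85). Continuing along the arc.

Emit:
step_arm([
  {"travel": [0.007,0.004,0],"turn": [0,0,0]},
  {"travel": [0.0135,0.0065,0],"turn": [0,0,0]},
  {"travel": [0.021,0.0085,0],"turn": [0,0,0]},
  {"travel": [0.029,0.0098,0],"turn": [0,0,0]},
  {"travel": [0.037,0.0098,0],"turn": [0,0,0]},
])

```text
time: 12.4
position: [0.5903, 0.0965, 0.0187]
tool_rot: [3.115, 0.4, -0.001]
ft_force: [-1.5, -0.4, -0.2]
grip_width: 0.005
grip_force: 0.8
```

```bash
python3 -c "
from plan import *
plan((-30,25.2,19),(-25.7,16.1,19),(-19.3,7.7,19),(-10.9,.7,19),(-3.3,-3.3,19),(5,-6,19))"
```

```text
t 12.4 F [-1.45 -0.44 -0.17] rail [-32.6  35.5] z 18.7 turn [0.03 0.04 0.02]
(-30, 25.2, 19) travel [ 0.0104 -0.0026 -0.0003]
(-25.7, 16.1, 19) travel [ 0.0195 -0.0069 -0.0003]
(-19.3, 7.7, 19) travel [ 0.0279 -0.0132 -0.0003]
(-10.9, 0.7, 19) travel [ 0.0349 -0.0216 -0.0003]
(-3.3, -3.3, 19) travel [ 0.0389 -0.0292 -0.0003]
(5, -6, 19) travel [ 0.0416 -0.0375 -0.0003]
```

Emit:
step_arm([
  {"travel": [0.0055,-0.0008,0],"turn": [0,0,0]},
  {"travel": [0.0104,-0.0026,0],"turn": [0,0,0]},
  {"travel": [0.015,-0.0045,0],"turn": [0,0,0]},
  {"travel": [0.0195,-0.0069,0],"turn": [0,0,0]},
  {"travel": [0.024,-0.01,0],"turn": [0,0,0]},
])

```text
time: 12.9
position: [0.6109, 0.1127, 0.019]
tool_rot: [3.116, 0.4, 0.0]
ft_force: [-0.9, -0.3, -0.5]
grip_width: 0.006
grip_force: 0.6
```

Emit:
step_arm([
  {"travel": [0.004,-0.0032,0],"turn": [0,0,0]},
  {"travel": [0.0075,-0.007,0],"turn": [0,0,0]},
  {"travel": [0.011,-0.0116,0],"turn": [0,0,0]},
  {"travel": [0.013,-0.0155,0],"turn": [0,0,0]},
  {"travel": [0.015,-0.0192,0],"turn": [0,0,0]},
])

```text
time: 13.4
position: [0.6203, 0.1355, 0.019]
tool_rot: [3.116, 0.401, 0.0]
ft_force: [-0.8, -0.7, 0.5]
grip_width: 0.007
grip_force: 0.4
```

```bash
python3 -c "
from plan import *
plan((-3.3,-3.3,19),(5,-6,19))"
```

```text
t 13.4 F [-0.84 -0.7   0.5 ] rail [-2.4 -3.3] z 19.0 turn [ 0.   -0.01  0.05]
(-3.3, -3.3, 19) travel [-0.      0.0009 -0.    ]
(5, -6, 19) travel [ 0.0027 -0.0074 -0.    ]
```

Emit:
step_arm([
  {"travel": [0.001,-0.002,0],"turn": [0,0,0]},
  {"travel": [0.002,-0.004,0],"turn": [0,0,0]},
  {"travel": [0.0025,-0.006,0],"turn": [0,0,0]},
  {"travel": [0.0025,-0.007,0],"turn": [0,0,0]},
])

```text
time: 13.8
position: [0.6211, 0.1423, 0.019]
tool_rot: [3.116, 0.4, 0.001]
ft_force: [0.5, -1.9, 0.4]
grip_width: 0.005
grip_force: 0.9
```

Emit:
step_arm([
  {"travel": [0,-0.001,0],"turn": [0,0,0]},
  {"travel": [0,-0.002,0],"turn": [0,0,0]},
])

```text
time: 14.0
position: [0.621, 0.1424, 0.019]
tool_rot: [3.114, 0.398, 0.001]
ft_force: [1.8, -6.1, 0.4]
grip_width: 0.002
grip_force: 2.8
```

```bash
python3 -c "
from plan import *
plan((5,-6,19))"
```

```text
t 14.0 F [ 1.83 -6.12  0.42] rail [ 4.1 -5.7] z 19.0 turn [ 0.14 -0.02 -0.02]
(5, -6, 19) travel [ 0.0003 -0.0009  0.    ]
```

There's a hard stop with the keeper's back face at x ≈ 14, which is the closed position. Hold, back off, rise clear, and take a last look.

Emit:
step_arm([
  {"travel": [0,0,0],"turn": [0,0,0]},
  {"travel": [0,0,0],"turn": [0,0,0]},
  {"travel": [0,0.003,0],"turn": [0,0,0]},
  {"travel": [0,0.009,0],"turn": [0,0,0]},
  {"travel": [0,0.016,0],"turn": [0,0,0]},
])

```text
time: 14.5
position: [0.6241, 0.1298, 0.019]
tool_rot: [-3.114, -0.402, 0.0]
ft_force: [-0.3, -0.4, 0.1]
grip_width: 0.006
grip_force: 0.0
```

Emit:
step_arm([
  {"travel": [0,0.01,-0.02],"turn": [0,0,0]},
  {"travel": [0,0.03,-0.06],"turn": [0,0,0]},
  {"travel": [0,0.05,-0.1],"turn": [0,0,0]},
  {"travel": [0,0.065,-0.13],"turn": [0,0,0]},
  {"travel": [0,0.07,-0.14],"turn": [0,0,0]},
])

```text
time: 15.0
position: [0.6447, 0.059, 0.163]
tool_rot: [3.115, 0.395, 0.01]
ft_force: [0.5, 0.1, -1.1]
grip_width: 0.003
grip_force: 0.0
```

```bash
python3 -c "
from plan import *
s=ctrl.get_state();w=ctrl.get_image('wrist')[:,:,::-1];d=ctrl.get_image('side')[:,:,::-1]
cv2.imwrite('pics/f.png',np.hstack([cv2.resize(w,(400,300)),cv2.resize(d[180:330,240:440],(400,300),interpolation=cv2.INTER_CUBIC)]))
plan()"
```

```text
t 15.1 F [-0.02  0.2  -0.19] rail [-80.9  -6.5] z 160.4 turn [ 0.04 -0.17 -0.07]
```

View pics/f.png

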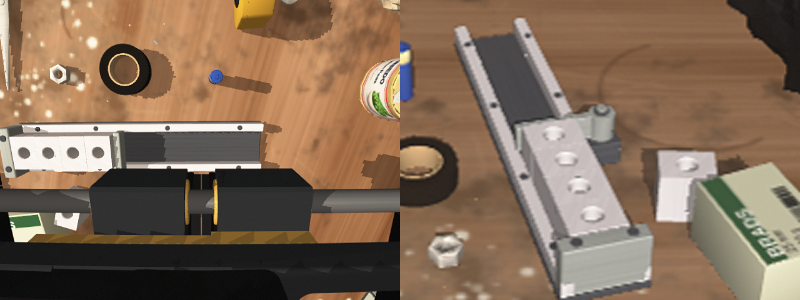

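Both views show the four blocks closed up against the stop (wrist bores at u 23–98, v 152) and the keeper square across the rail behind block 4. The bystanders are untouched and the gripper is clear, so I'm handing in.

```bash
python3 -c "
from bench import ctrl
print(ctrl.close_job())"
```

```text
the job is handed in; nothing more can be done
None
```

The job is handed in, with no verdict returned: the last pictures showed all four blocks home against the end stop, the keeper closed behind block 4, the bystanders in place and the gripper clear, at about 15 s of the 42 s allowed.

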